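# Open the gas ballast fully and start the vacuum pump

## Task

Get the small vacuum pump ready to purge damp oil: with the fingertips, push its yellow gas-ballast lever away from the shut mark (the white bar), past the first click (one dot) and fully home at the second stop (two dots). Only then press the green half of the power rocker so that the pump is switched on, and take the hand away with both left set. Only push and press: do not pick up, shift or knock over anything standing on the bench.

Things in the scene. Friction and masses are not known exactly. Their poses are not given: they have to be found in the camera images.
- pump: small grey vacuum pump fixed on the bench, 130 x 325 mm in plan; origin at the centre of its underside, x axis from its front (sight glass) to its back, y along it from the light oil case (-y end) to the dark motor (+y end), z up. Apart from lever and rocker, the slotted drum under the lever is its highest part (192 mm), the rest ends below 183 mm
- ballast_lever (a joint): lever angle, rad, about the pump's y axis through (0, -95, 158) mm in the pump frame. 0: shut, leaning to the pump's front (white bar). 0.5: first click, upright (one dot). 1.0: second notch, fully open, leaning to the back (two dots); hard stop 1.03. A detent holds it in each notch: 4 to 7 N at the grip to leave one; let go between notches it snaps into the nearer
- lever_grip (a point): centre of the lever's yellow cross-grip, a round bar 18 mm thick and 34 mm long along the pump's y axis, 66 mm from the lever's axis on a 7 mm steel stem; 216 mm above the bench at 0 and 1.0, 224 mm when upright. It moves 63 mm towards the pump's +x from shut to fully open. Fingertips at 205 to 215 mm push it and clear the drum below
- power_rocker (a joint): angle, rad, of the power rocker on the terminal box (motor end), about the pump's y axis through (0, 68, 187) mm in the pump frame. 0: off, its green half (towards the pump's back) stands up. 0.32: on, green half down. Over-centre action: about 4 N at the middle of the green half; it moves 5 mm down there, flips past half way and stays
- rocker_on (a point): middle of the upper face of the rocker's green half (26 x 26 mm), 17 mm from the rocker's axis towards the pump's back, about 197 mm above the bench when off, 192 mm when on. Press it straight down. The other half is black
- bottle_blue: bystander: square white bottle with a blue cap, 69x90x168 mm, stands loose on the bench; origin at the centre of its underside. To be left alone
- beaker_near: bystander: wide low glass beaker, 112x122x135 mm, stands loose on the bench; origin at the centre of its underside. To be left alone
- media_orange: bystander: glass media bottle with an orange cap, 85x85x182 mm, stands loose on the bench; origin at the centre of its underside. To be left alone
- timer: bystander: flat white bench timer with three coloured buttons, 62x62x18 mm, stands loose on the bench; origin at the centre of its underside. To be left alone
- tape_roll_blue: bystander: roll of blue tape lying flat, 66x66x18 mm, stands loose on the bench; origin at the centre of its underside. To be left alone
- marker_pen: bystander: felt marker lying flat, 14x131x15 mm, stands loose on the bench; origin at the centre of its underside. To be left alone
- weigh_boat: bystander: shallow white weighing boat, 70x70x15 mm, stands loose on the bench; origin at the centre of its underside. To be left alone
- weight_200g: bystander: brass calibration weight, 29x29x50 mm, stands loose on the bench; origin at the centre of its underside. To be left alone

How it is judged:
By the outcome, as a careful person would: the job done as asked, in the order asked, and still so for the second after the job is handed in, with the robot touching nothing.
It also fails if it takes over 38 s, if anything falls off the work surface, if the arm or the gripper's body presses on something with over 40 N, if the wrist force passes 120 N, or if a joint passes its speed limit or range.

## Robot

A 6-joint arm with a two-finger parallel gripper is mounted at the origin on a cart in front of the work surface, level with it; the furniture and walls round the work are solid. World frame = base frame: x ahead of the robot, y to its left, z up, the work surface at z = 0. Lengths are in m, angles in rad, forces in N, time in s.
With the tool pointing down it reaches from about 0.2 to 0.875 m from the base axis. Payload 3.4 kg.
Tool frame: the origin (TCP) lies between the finger pads; the fingertips stand 25 mm ahead of it and the grasp point (between the pads) lies 6 mm ahead of it (r.nose_length is the z of the fingertips in the tool frame, in m); z points along the fingers, x is the direction in which the jaws open and shut, and the axes are right-handed (so a half turn about z gives the same grasp; the last joint's range is limited). The gripper opens to 94 mm and grips with 3 to 60 N. Pads are 16 mm wide; open, the fingers measure 119 mm over their backs; the gripper's body (75 mm by 177 mm) begins 78 mm behind the grasp point.
Start: joints at [1.129, 0.276, 1.505, -0, 1.361, -0.121], TCP at [0.181, 0.546, 0.23] pointing down, gripper open.
Joint ranges: [-2.89, 2.89], [-0.75, 2.08], [0.22, 2.7], [-1.18, 4.32], [0.11, 2.71], [-2.7, 2.7]. Speed limits (rad/s): [2.57, 2.57, 3.14, 3.14, 3.14, 3.14].

## Interface

Orientations are given as a unit quaternion [w, x, y, z].
In Python, from plant import r, gripper_to, inverse_kinematics, vision, models, telemetry gives the robot as it stands. Calls block until the motion is done:
- r.move_to(position, orientation): joint-space move of the TCP to a pose.
- r.move_l(position, rot=None, vel=0.15, guard=None): straight line of the TCP; rot=None keeps the orientation; vel is the mean speed in m/s. With guard (N) it stops when the force on the tool has changed by that much, and returns True; else False.
- r.movej(angles): joint-space move.
- gripper_to(opening, f_grip=None): finger opening in m; f_grip is the grip in N (None keeps the last); returns when the fingers have stopped.
- r.hold(seconds).
- inverse_kinematics(position, orientation): joint angles nearest the present ones, or None.
- vision.snapshot(name): name is "scene" or "top" or "wrist"; returns the picture (420x560x3 uint8, red, green, blue); there is no depth.
- vision.get_calibration(name): a dict with "fx", "fy", "cx", "cy" (pixels), "D" ([k1, k2, p1, p2, k3] as OpenCV has them; the pictures are not rectified), "position" and "orientation" of the camera in the world. Camera axes: x right, y down, z forward; pixel columns grow to the right and rows downward; lengths in m; the calibration is good to about 2 mm. A picture is of the moment at which its call begins: read the wrist's pose just before it. get_calibration takes no time and is no camera call; for the wrist camera it gives the pose at the moment of the call.
A pose or a line that the arm cannot do raises r.PlanningError and nothing moves.
- r.sign_off(): hands the job in, once; it reports no verdict.
Trained networks look in the newest picture that a camera, given by its name, has taken for a name from the list of things; names that differ only in an ending like _2 or _b are one class to them, and where a whole thing is asked for, a point or a joint stands for the part that bears it (a point fixed in the world has none). Each returns a list of dicts, best first, with "score" (0 to 1); they miss things now and then, are a little off and sometimes report something else, mostly with a low value. They report only what shows in the picture. A call takes as long as a camera call.
- models.boxes_of(thing, camera): "at" ([x, y, z] in m, in world coordinates, good to about 4 mm: the middle of the surface that is visible of it).
- models.regions_of(thing, camera): "pixels" (420x560 bool, what is visible of it).
- models.mark_of(thing, camera): "at" ([x, y, z] in m, in world coordinates, good to about 4 mm: a listed point, or the origin of a listed thing).
Readings, each from a call of its own:
- telemetry.current_t(): time.
- telemetry.current_joints(): joint angles.
- telemetry.current_dq(): joint speeds.
- telemetry.current_joint_efforts(): joint torques, N m.
- telemetry.current_ee_pos(): TCP position.
- telemetry.current_tool_rot(): TCP orientation.
- telemetry.current_wrist_force(): force on the tool from outside, world axes, zero at the start.
- telemetry.current_torque(): the same for the moment, N m.
- telemetry.current_opening(): finger opening in m.
Only numpy, scipy, OpenCV 4.12 (cv2) and the standard library are available. Lean on these libraries where they do the work, as an engineer would, in place of code of your own. Each camera call takes 0.05 s, during which the arm holds its last target.

## Working session

There is one attempt and no reset: what is moved stays moved. The work goes in short steps, each a Python script; the robot and the scene stay as the last script left them, time stands still between calls to the robot, and variables do not carry over. Pictures are saved under pics/ and viewed, and the job is handed in when it is done.

```bash
ls; mkdir -p pics; cat > h.py <<'E'
from plant import r, gripper_to, inverse_kinematics, vision, models, telemetry
import numpy as np, cv2
def snap(c,n):
    im=vision.snapshot(c); cv2.imwrite(f"pics/{n}.png",cv2.cvtColor(im,cv2.COLOR_RGB2BGR)); return im
E
python3 - <<'E'
from h import *
print(telemetry.current_t())
for c in ["scene","top"]:
    snap(c,c+"0")
    for t in ["pump","lever_grip","rocker_on"]:
        for d in models.mark_of(t,c)[:2]: print(c,t,np.round(d["at"],4),round(d["score"],2))
for t in ["bottle_blue","beaker_near","media_orange"]:
    for d in models.mark_of(t,"top")[:1]: print(t,np.round(d["at"],3),round(d["score"],2))
for c in ["scene","top"]:
    k=vision.get_calibration(c);print(k)
print(telemetry.current_t(), telemetry.current_tool_rot(), r.nose_length)
E
```

```text
pics
0.0
scene pump [0.4983 0.0418 0.0019] 0.91
scene lever_grip [ 0.4572 -0.0509  0.2168] 0.64
scene rocker_on [0.5266 0.1068 0.1969] 0.7
top pump [ 0.4996  0.0431 -0.0011] 0.81
top pump [0.5252 0.1106 0.1981] 0.44
top lever_grip [ 0.457  -0.0501  0.2158] 0.64
top lever_grip [ 0.5929  0.3564 -0.0008] 0.27
bottle_blue [ 0.393 -0.436 -0.002] 0.89
beaker_near [ 0.564 -0.458 -0.001] 0.67
media_orange [ 0.678 -0.392  0.001] 0.6
{'fx': 401.39693675019925, 'fy': 401.39693675019925, 'cx': 279.9081833390712, 'cy': 211.84849486808997, 'D': array([-0.01201599,  0.        ,  0.        ,  0.        ,  0.        ]), 'position': array([-0.41249714, -0.56050999,  0.8491515 ]), 'orientation': array([-0.41443942,  0.76090539, -0.44184024,  0.23246539])}
{'fx': 405.26336016748, 'fy': 405.26336016748, 'cx': 274.2453554084015, 'cy': 207.8099277663656, 'D': array([-0.05996045,  0.        ,  0.        ,  0.        ,  0.        ]), 'position': array([0.11370702, 0.21153903, 1.30870629]), 'orientation': array([ 0.09886369, -0.50746008,  0.83957371, -0.16681193])}
0.55 [-1.09601856e-06  8.10958925e-01  5.85103086e-01  2.77584510e-05] 0.025
```

View pics/scene0.png

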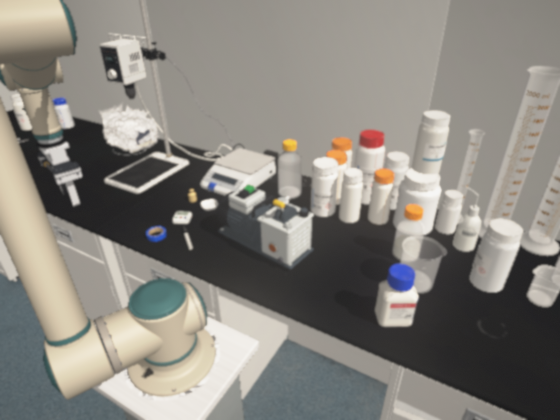

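View pics/top0.png

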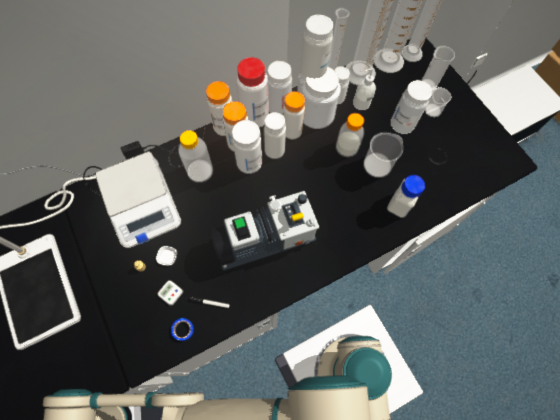

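The pump is at about (0.499, 0.042) with yaw about -7°. Both views show the lever in the shut position and nothing tall within reach of the motion. I'll close the fingers, move above the front of the lever and measure again.

```bash
cat >> h.py <<'E'
YAW=np.radians(-7.0); P0=np.array([0.4988,0.0425,0.])
def Q(yaw=YAW):
    f=np.pi/2+yaw; return np.array([0,np.cos(f/2),np.sin(f/2),0])
def W(x,y,z,yaw=YAW,p0=P0): # pump mm -> world
    c,s=np.cos(yaw),np.sin(yaw); x,y,z=x/1e3,y/1e3,z/1e3
    return p0+np.array([c*x-s*y,s*x+c*y,z])
def L(p,yaw=YAW,p0=P0):
    c,s=np.cos(yaw),np.sin(yaw); d=np.asarray(p)-p0
    return np.round(1e3*np.array([c*d[0]+s*d[1],-s*d[0]+c*d[1],d[2]]),1)
def meas(cams,ts=("pump","lever_grip","rocker_on")):
    for c in cams:
        for t in ts:
            for d in models.mark_of(t,c)[:1]: print(c,t,np.round(d["at"],4),L(d["at"]),round(d["score"],2))
E
python3 - <<'E'
from h import *
gripper_to(0.0,20)
r.move_to(W(-90,-60,330),Q())
snap("wrist","w1"); meas(["wrist"])
snap("scene","s1"); meas(["scene"])
print(telemetry.current_t(),telemetry.current_ee_pos(),telemetry.current_wrist_force(),telemetry.current_opening())
E
```

```text
wrist pump [ 0.5021  0.0405 -0.0011] [ 3.5 -1.6 -1.1] 0.66
wrist lever_grip [0.3559 0.4034 0.0006] [-185.8  340.8    0.6] 0.69
wrist rocker_on [0.5222 0.1086 0.1979] [ 15.2  68.5 197.9] 0.56
scene pump [0.5005 0.0398 0.0031] [ 2.  -2.5  3.1] 0.92
scene lever_grip [ 0.4591 -0.0506  0.2203] [-28.1 -97.2 220.3] 0.61
scene rocker_on [0.5289 0.1062 0.1971] [ 22.1  66.9 197.1] 0.67
4.525 [ 0.40219783 -0.00590137  0.32995423] [-0.14033739  0.30838574  0.40510486] 0.0006650083224244759
```

View pics/w1.png

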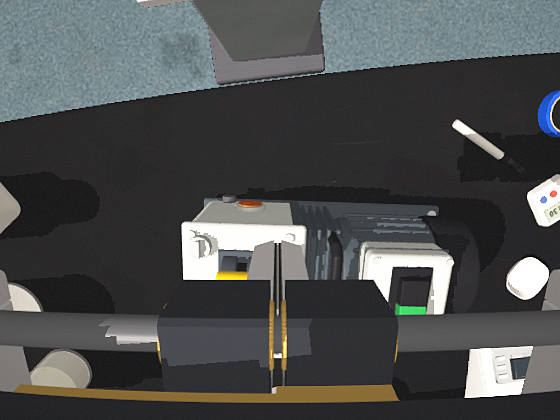

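The wrist view shows the yellow grip at (232,276), green rocker half at (411,310) and the sight glass at (250,203). The readings agree to about 3 mm, apart from one wrist reading for lever_grip at (0.36, 0.40) that is clearly wrong. Next I'll push the lever.

```bash
python3 - <<'E'
from h import *
r.move_l(W(-85,-95,236),vel=0.2)
print(telemetry.current_t(),L(telemetry.current_ee_pos()))
r.move_l(W(-60,-95,236),vel=0.1,guard=10)
x=-60;
for x in (-35,-10,5,25):
    g=r.move_l(W(x,-95,236),vel=0.05,guard=14)
    print(x,g,L(telemetry.current_ee_pos()),np.round(telemetry.current_wrist_force(),1),telemetry.current_t())
    if g: break
snap("scene","s2"); meas(["scene"],["lever_grip"]);snap("wrist","w2")
print(telemetry.current_t())
E
```

```text
5.175 [-84.5 -95.  236.7]
-35 False [-34.3 -95.1 236. ] [-0.6 -0.  -0.5] 6.225
-10 False [-10.6 -95.1 235.7] [-4.3 -0.1  1.1] 6.875
5 False [  6.  -95.  236.2] [0.3 0.  0.2] 7.325
25 True [ 13.3 -94.8 235.1] [-0.8 -0.3  0.9] 7.6583
scene lever_grip [ 0.524  -0.0598  0.2195] [ 37.5 -98.5 219.5] 0.48
7.8083
```

```bash
python3 - <<'E'
from h import *
print(L(telemetry.current_ee_pos()),telemetry.current_wrist_force())
im=cv2.imread("pics/s2.png")[170:270,200:340]
w=cv2.imread("pics/w2.png")
cv2.imwrite("pics/c2.png",np.hstack([cv2.resize(im,(588,420),interpolation=2)]));
E
```

```text
[ 13.2 -94.8 234.9] [-0.22164418 -0.40009033  1.00894762]
```

View pics/c2.png

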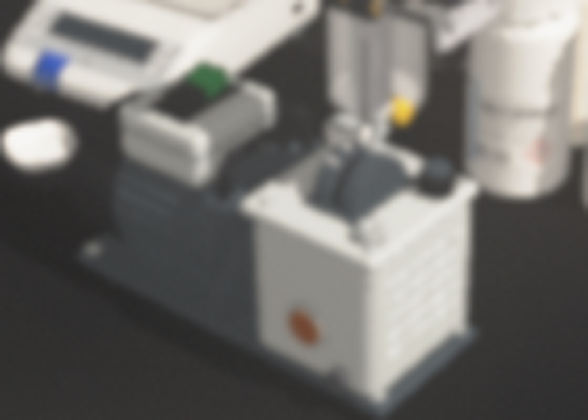

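View pics/w2.png

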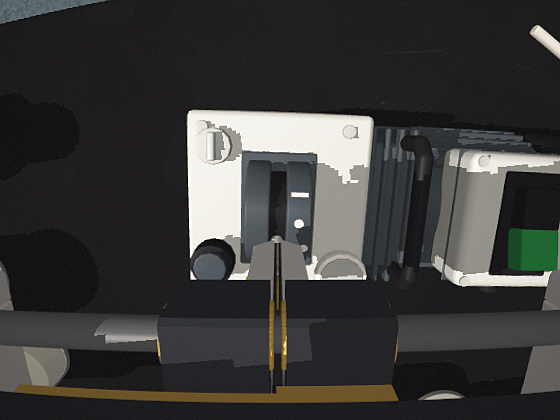

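The scene view shows the yellow grip (crop 403,110) leaning to the back beyond the fingers. The wrist view shows the lever gone from the bar and one-dot marks. I'll press once more against the stop to confirm it is home.

```bash
python3 - <<'E'
from h import *
for x in (16,19,22,25,28):
    g=r.move_l(W(x,-95,236),vel=0.03,guard=14)
    print(x,g,L(telemetry.current_ee_pos()),np.round(telemetry.current_wrist_force(),1))
    if g: break
print(telemetry.current_t())
r.move_l(W(-10,-95,240),vel=0.12)
r.move_l(W(-10,-95,290),vel=0.2)
r.move_l(W(-70,-20,300),vel=0.25)
for c in("scene","top","wrist"):
    snap(c,c+"3"); meas([c],["lever_grip","rocker_on"])
print(telemetry.current_t())
im=cv2.imread("pics/scene3.png")[170:270,200:340]
cv2.imwrite("pics/c3.png",cv2.resize(im,(588,420),interpolation=2))
E
```

```text
16 False [ 13.8 -94.8 235.2] [-5.3  1.6  1.1]
19 False [ 14.2 -94.7 235.2] [-10.1   1.2   3.4]
22 False [ 14.5 -94.7 235.1] [-15.1   1.8   7.1]
25 False [ 14.8 -94.7 235.1] [-20.2   2.2  10.9]
28 False [ 15.1 -94.7 235.1] [-26.    2.6  13.2]
9.075
scene lever_grip [ 0.5203 -0.0587  0.2199] [ 33.7 -97.8 219.9] 0.49
scene rocker_on [0.5275 0.1043 0.1957] [ 21.   64.8 195.7] 0.42
top rocker_on [0.5241 0.1069 0.1954] [ 17.3  67.  195.4] 0.56
10.925
```

View pics/wrist3.png

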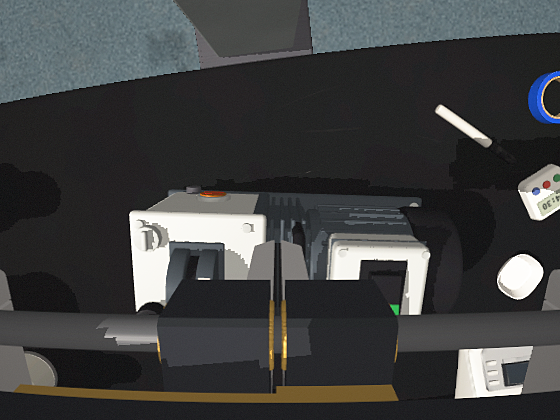

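View pics/c3.png

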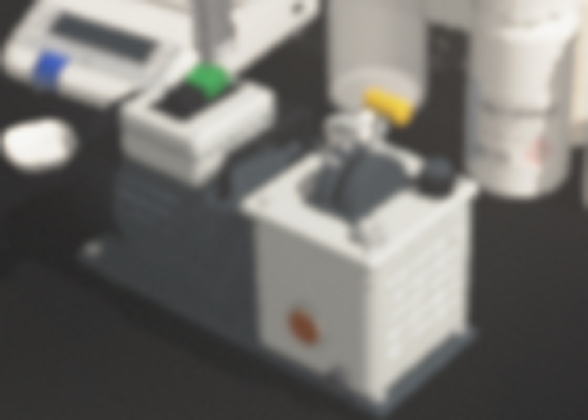

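The hard stop was felt (26 N with no further travel) and the lever stayed back, with the grip at +34 mm. Now I'll press the green half of the rocker.

```bash
python3 - <<'E'
from h import *
r.move_l(W(19,67,290),vel=0.25)
r.move_l(W(19,67,232),vel=0.15,guard=8)
print(L(telemetry.current_ee_pos()))
for z in (226,222,219,216,213,210,207):
    g=r.move_l(W(19,67,z),vel=0.03,guard=14)
    f=telemetry.current_wrist_force()
    print(z,g,L(telemetry.current_ee_pos()),np.round(f,1))
    if g or f[2]>15: break
r.move_l(W(19,67,290),vel=0.2)
r.move_l(W(-110,60,330),vel=0.3)
for c in("scene","top","wrist"):
    snap(c,c+"4"); meas([c],["lever_grip","rocker_on"])
print(telemetry.current_t())
im=cv2.imread("pics/scene4.png")[170:270,200:340]
im2=cv2.imread("pics/top4.png")[180:280,200:340]
cv2.imwrite("pics/c4.png",cv2.resize(np.vstack([im,im2]),(420,600),interpolation=2))
E
```

```text
[ 18.8  66.4 232.9]
226 False [ 19.1  67.  226.3] [-0.3  0.2 -0. ]
222 False [ 19.8  67.1 222.4] [1.4 0.1 2. ]
219 False [ 18.   66.9 218.2] [ 0.3 -0.1  0.6]
216 False [ 18.4  67.  217.5] [-2.3 -0.9 10.4]
213 False [ 18.4  67.  217.2] [-6.8 -0.3 22.5]
scene lever_grip [ 0.5203 -0.0585  0.2171] [ 33.6 -97.6 217.1] 0.46
scene rocker_on [0.5258 0.104  0.1909] [ 19.3  64.3 190.9] 0.59
wrist lever_grip [ 0.5167 -0.0516  0.2151] [ 29.2 -91.2 215.1] 0.81
15.075
```

View pics/c4.png

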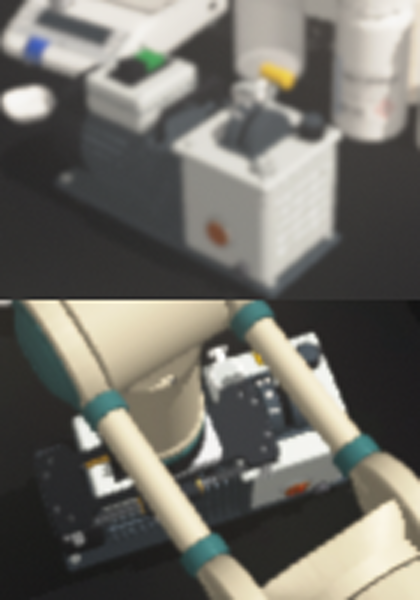

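View pics/wrist4.png

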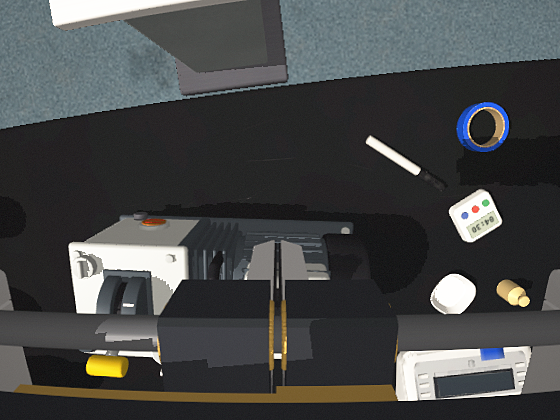

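The scene view shows the green half down at (260ish,190) with the black half raised, and the yellow grip still leaning back. The wrist view shows the grip at (107,366) behind the drum. The bystanders in view look undisturbed and the hand is clear.

```bash
python3 - <<'E'
from h import *
r.sign_off(); print(telemetry.current_t())
E
```

```text
the job is handed in; nothing more can be done
the job is handed in; nothing more can be done
```

The pump is set up to purge: the gas-ballast lever is fully home at the second stop and the power rocker is switched on, done in that order. I handed the job in at about 15 s of the 38 s allowed, with the hand clear.

- **Lever:** I pushed it with the closed fingertips through the first click to the second stop. Pressing again met a hard stop, with about 26 N sideways and almost no further travel. Afterwards its grip read 29 to 34 mm to the back, where fully open is about 32 mm.
- **Rocker:** I pressed the green half straight down. It gave way, then stopped hard at 22 N with the fingertips at about 192 mm, the stated height when on. The scene camera read 191 mm afterwards.
- **Bystanders:** those in view in the last pictures looked undisturbed, and the planned path stayed clear of all of them.

Some checks failed or disagreed:
- An early wrist-camera reading put the lever grip at (0.36, 0.40), which was clearly wrong, so I ignored it.
- In the last check the arm blocked the top camera's view and it returned neither part. The wrist camera did not return the rocker, so the final rocker state rests on the scene camera and the force and height felt while pressing.
- The guard stopped the first lever push early, and no force remained afterwards, which is why I pressed a second time.

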